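# Pack out the rod-rest clamp with graphite bars and hold it shut

## Robot

A 6-joint arm with a two-finger parallel gripper is mounted at the origin on the work surface. World frame = base frame: x ahead of the robot, y to its left, z up, the work surface at z = 0. Lengths are in mm, angles in degrees, forces in N, time in s.
With the tool pointing down it reaches from about 250 to 775 mm from the base axis. Payload 8.9 kg.
Tool frame: the origin (TCP) lies at the very end of the fingers, on their centre line; the grasp point (between the pads) lies 19 mm behind it (manip.pinch_z is the distance from the TCP to the grasp point, in mm); z points along the fingers, y is the direction in which the jaws open and shut (so a half turn about z gives the same grasp; the last joint's range is limited). The gripper opens to 85 mm and grips with 20 to 120 N. Pads are 22 mm wide; open, the fingers measure 114 mm over their backs; the gripper's body (76 mm by 85 mm) begins 54 mm behind the grasp point. The pads swing forward as they close: fully open they stand 13 mm farther back than shut.
Start: joints at [-84.013, 16.656, -8.789, 64.555, 0, 82.019], TCP at [126.733, -509.473, 231.305] pointing down, gripper open.
Joint ranges: [-144.48, 144.48], [-52.06, 99.96], [-74.48, 78.29], [-112.23, 115.85], [-86.99, 84.42], [-180, 180]. Speed limits (degrees/s): [127.2, 127.2, 159.86, 180, 180, 180].

## Interface

Orientations are given as [roll, pitch, yaw] about the fixed x, y, z axes, in that order (R = Rz(yaw) Ry(pitch) Rx(roll)).
In Python, from cell import manip, eoat, kinematics, grab_frame, calibration, hand_in, telemetry gives the robot as it stands. Calls block until the motion is done:
- manip.move_pose(position, orientation): joint-space move of the TCP to a pose.
- manip.move_straight(position, attitude=None, max_speed=150): straight line of the TCP; attitude=None keeps the orientation; max_speed is the mean speed in mm/s.
- manip.move_joints(angles): joint-space move.
- eoat.command_gripper(opening): finger opening in mm; the grip force is fixed at half the most; returns when the fingers have stopped.
- manip.wait(seconds).
- kinematics.solve_ik(position, orientation): joint angles nearest the present ones, or None.
- grab_frame(name): name is "scene" or "top" or "wrist"; returns the picture (480x640x3 uint8, red, green, blue); there is no depth.
- calibration(name): a dict with "fx", "fy", "cx", "cy" (pixels), "extrinsics" (4x4, takes a point from world to camera coordinates). Camera axes: x right, y down, z forward; pixel columns grow to the right and rows downward; lengths in mm; the calibration is good to about 2 mm. A picture is of the moment at which its call begins: read the wrist's pose just before it. calibration takes no time and is no camera call; for the wrist camera it gives the pose at the moment of the call.
A pose or a line that the arm cannot do raises manip.PlanningError and nothing moves.
- hand_in(): hands the job in, once; it reports no verdict.
Readings, each from a call of its own:
- telemetry.read_time_s(): time.
- telemetry.read_q(): joint angles.
- telemetry.read_joint_velocities(): joint speeds.
- telemetry.read_joint_torque(): joint torques, N m.
- telemetry.read_position(): TCP position.
- telemetry.read_orientation(): TCP orientation.
- telemetry.read_ft_force(): force on the tool from outside, world axes, zero at the start.
- telemetry.read_wrist_torque(): the same for the moment, N m.
- telemetry.read_opening(): finger opening in mm.
Only numpy, scipy, OpenCV 4.12 (cv2) and the standard library are available. Lean on these libraries where they do the work, as an engineer would, in place of code of your own. Each camera call takes 0.05 s, during which the arm holds its last target. There are 200 camera calls.

## Task

Lay sound graphite packing bars into the gap of the clamp bed, flat on the plate, side by side and square across the gap, until there are enough (two or three) for the sprung clamp block to close on them; leave the chipped, short and thin bars and the glass stopper lying where they are. Then push the clamp block until you feel the whole stack tight against the notched rod rest, and finish while still holding it pressed tight: do not let go.

Things in the scene. Friction and masses are not known exactly. Their poses are not given: they have to be found in the camera images.
- clamp: Clamp bed fixed to the bench: an aluminium plate 80 mm wide (own x) and 252 mm long (own y, from -62 to +190 mm), its top 10 mm above the bench and above this origin. Origin on the bench level under the middle of the front face of the clamp block when that stands fully back. The gap runs along own +y, from the clamp block at y = 0 to the end face of the rod rest, and is open above and at both sides (own -x and +x). Own z is up.
- gap (a point): Point on the top of the clamp bed plate, on its centre line, 40 mm along own +y from the clamp origin: within the gap.
- rest: Dark grey graphite rod rest with notches along its top, fixed on the clamp bed, 34 mm wide (own x), 84 mm long, 36 mm high. Origin at the middle of the lower edge of its end face that bounds the gap, on the plate's top; its body extends to own +y, same directions as the clamp's. The end face stands 64 to 100 mm from the clamp block's front face when that is fully back.
- shut (a joint): Travel (m) of the brass clamp block along the clamp's own +y towards the rod rest: 0 fully back, 0.036 its stop. A spring drives it back: 3.5 N at 0, 7.1 N at 0.036. The block is 34 mm wide (x), 36 mm long (y), its top 34.5 mm above the bench; its front face lies at clamp y = joint value.
- post_top (a point): Centre of the top of the square brass post standing on the clamp block: 16 x 16 mm, rising 50 mm above the block's top, 84.5 mm above the bench; 22 mm behind (clamp -y) the block's front face. It moves with the block.
- bar0: Sound dark grey graphite packing bar, a full rectangular block 50 x 24 x 22 mm (own x, y, z), origin at the centre of its underside. Lies flat on the bench at the start. Four are alike.
- bar1: Sound dark grey graphite packing bar, a full rectangular block 50 x 24 x 22 mm (own x, y, z), origin at the centre of its underside. Lies flat on the bench at the start. Four are alike.
- bar2: Sound dark grey graphite packing bar, a full rectangular block 50 x 24 x 22 mm (own x, y, z), origin at the centre of its underside. Lies flat on the bench at the start. Four are alike.
- bar3: Sound dark grey graphite packing bar, a full rectangular block 50 x 24 x 22 mm (own x, y, z), origin at the centre of its underside. Lies flat on the bench at the start. Four are alike.
- chipped: Faulty graphite bar, outline 50 x 24 mm, 22 mm high, with a corner 22 x 12 mm broken away over its full height. Origin under the centre of the full outline.
- short: Faulty graphite bar, too short: 32 x 24 x 22 mm (own x, y, z), origin at the centre of its underside.
- thin: Faulty graphite bar, too narrow: 50 x 13 x 22 mm (own x, y, z), origin at the centre of its underside.
- stopper: Green glass stopper, round, 32 mm across, 48 mm high, standing among the bars; origin at the centre of its underside.
There are look-alikes about, which are no part of the job. What is shaped like the bar0 but purple is not meant.

How it is judged (in metres and radians):
On the way, in this order (a step that is already met when the one before it is completed fails the run):
1. a sound bar lies flat and square in the gap (((y of bar0 in the frame of clamp between 0.005 and 0.095 m and x of bar0 in the frame of clamp between -0.012 and 0.012 m and z of bar0 in the frame of clamp between 0.006 and 0.014 m and angle between the x axis of bar0 and the x axis of clamp, either way round below 0.2 rad and angle between bar0's own z axis and vertical below 0.12 rad) or (y of bar1 in the frame of clamp between 0.005 and 0.095 m and x of bar1 in the frame of clamp between -0.012 and 0.012 m and z of bar1 in the frame of clamp between 0.006 and 0.014 m and angle between the x axis of bar1 and the x axis of clamp, either way round below 0.2 rad and angle between bar1's own z axis and vertical below 0.12 rad) or (y of bar2 in the frame of clamp between 0.005 and 0.095 m and x of bar2 in the frame of clamp between -0.012 and 0.012 m and z of bar2 in the frame of clamp between 0.006 and 0.014 m and angle between the x axis of bar2 and the x axis of clamp, either way round below 0.2 rad and angle between bar2's own z axis and vertical below 0.12 rad) or (y of bar3 in the frame of clamp between 0.005 and 0.095 m and x of bar3 in the frame of clamp between -0.012 and 0.012 m and z of bar3 in the frame of clamp between 0.006 and 0.014 m and angle between the x axis of bar3 and the x axis of clamp, either way round below 0.2 rad and angle between bar3's own z axis and vertical below 0.12 rad))), for 0.2 s.
2. the clamp block is pushed so that the bars are tight against the rod rest ((contact force between rest and bar0 above 3 N or contact force between rest and bar1 above 3 N or contact force between rest and bar2 above 3 N or contact force between rest and bar3 above 3 N) and (contact force between shut and bar0 above 3 N or contact force between shut and bar1 above 3 N or contact force between shut and bar2 above 3 N or contact force between shut and bar3 above 3 N) and contact force between any of the fingers, the arm and shut above 3 N), for 0.2 s.
At the end, for the whole second after the job is handed in: Robot, clamp block, sound bars and rod rest press on one another (over 3 N each), at rest. Each sound bar lies flat in the gap, within 0.2 rad of square and 12 mm of its centre line, or is clear of it (45 mm or more aside). Faulty bars and stopper moved less than 30 mm (all of step 2 and velocity of joint shut between -0.01 and 0.01 m/s and ((y of bar0 in the frame of clamp between 0.005 and 0.095 m and x of bar0 in the frame of clamp between -0.012 and 0.012 m and z of bar0 in the frame of clamp between 0.006 and 0.014 m and angle between the x axis of bar0 and the x axis of clamp, either way round below 0.2 rad and angle between bar0's own z axis and vertical below 0.12 rad) or x of bar0 in the frame of clamp above 0.045 m or x of bar0 in the frame of clamp below -0.045 m or y of bar0 in the frame of clamp below -0.03 m or y of bar0 in the frame of clamp above 0.13 m) and ((y of bar1 in the frame of clamp between 0.005 and 0.095 m and x of bar1 in the frame of clamp between -0.012 and 0.012 m and z of bar1 in the frame of clamp between 0.006 and 0.014 m and angle between the x axis of bar1 and the x axis of clamp, either way round below 0.2 rad and angle between bar1's own z axis and vertical below 0.12 rad) or x of bar1 in the frame of clamp above 0.045 m or x of bar1 in the frame of clamp below -0.045 m or y of bar1 in the frame of clamp below -0.03 m or y of bar1 in the frame of clamp above 0.13 m) and ((y of bar2 in the frame of clamp between 0.005 and 0.095 m and x of bar2 in the frame of clamp between -0.012 and 0.012 m and z of bar2 in the frame of clamp between 0.006 and 0.014 m and angle between the x axis of bar2 and the x axis of clamp, either way round below 0.2 rad and angle between bar2's own z axis and vertical below 0.12 rad) or x of bar2 in the frame of clamp above 0.045 m or x of bar2 in the frame of clamp below -0.045 m or y of bar2 in the frame of clamp below -0.03 m or y of bar2 in the frame of clamp above 0.13 m) and ((y of bar3 in the frame of clamp between 0.005 and 0.095 m and x of bar3 in the frame of clamp between -0.012 and 0.012 m and z of bar3 in the frame of clamp between 0.006 and 0.014 m and angle between the x axis of bar3 and the x axis of clamp, either way round below 0.2 rad and angle between bar3's own z axis and vertical below 0.12 rad) or x of bar3 in the frame of clamp above 0.045 m or x of bar3 in the frame of clamp below -0.045 m or y of bar3 in the frame of clamp below -0.03 m or y of bar3 in the frame of clamp above 0.13 m) and distance of each of chipped, short, thin, stopper from where it was at the start of the episode below 0.03 m); the arm keeps its last pose, push and grip.
It fails at once if the chipped is taken or knocked away (moved over 30 mm) (distance of chipped from where it was at the start of the episode above 0.03 m).
It fails at once if the short is taken or knocked away (moved over 30 mm) (distance of short from where it was at the start of the episode above 0.03 m).
It fails at once if the thin is taken or knocked away (moved over 30 mm) (distance of thin from where it was at the start of the episode above 0.03 m).
It fails at once if the stopper is taken or knocked away (moved over 30 mm) (distance of stopper from where it was at the start of the episode above 0.03 m).
It also fails if it takes over 72 s, if anything falls off the work surface, if the arm or the gripper's body presses on something with over 40 N, if the wrist force passes 120 N, or if a joint passes its speed limit or range.

## Working session

There is one attempt and no reset: what is moved stays moved. The work goes in short steps, each a Python script; the robot and the scene stay as the last script left them, time stands still between calls to the robot, and variables do not carry over. Pictures are saved under pics/ and viewed, about 8 in all and at most 12, crops included, and the job is handed in when it is done.

```bash
ls; mkdir -p pics
python3 - <<'E'
from cell import *
import cv2,numpy as np
for n in("top","scene"):
    cv2.imwrite(f"pics/{n}0.png",grab_frame(n)[:,:,::-1])
    c=calibration(n);print(n,c["fx"],c["fy"],c["cx"],c["cy"]);print(np.round(c["extrinsics"],3))
print(telemetry.read_time_s(),telemetry.read_orientation(),manip.pinch_z)
E
```

```text
pics
top 438.25794495610717 438.25794495610717 324.0989659590592 241.09454552121431
[[-2.90000e-02 -9.99000e-01  3.10000e-02 -1.10812e+02]
 [-9.90000e-01  2.40000e-02 -1.36000e-01  5.35212e+02]
 [ 1.35000e-01 -3.40000e-02 -9.90000e-01  6.98011e+02]
 [ 0.00000e+00  0.00000e+00  0.00000e+00  1.00000e+00]]
scene 452.56605865524654 452.56605865524654 317.8091185013875 245.34308530314124
[[-2.140000e-01  9.770000e-01 -3.000000e-03  2.283910e+02]
 [ 7.170000e-01  1.550000e-01 -6.800000e-01 -2.884760e+02]
 [-6.640000e-01 -1.470000e-01 -7.330000e-01  1.089794e+03]
 [ 0.000000e+00  0.000000e+00  0.000000e+00  1.000000e+00]]
0.1 [-1.79935448e+02 -8.21635523e-03  1.39683253e+01] 18.700000000000003
```

View pics/top0.png

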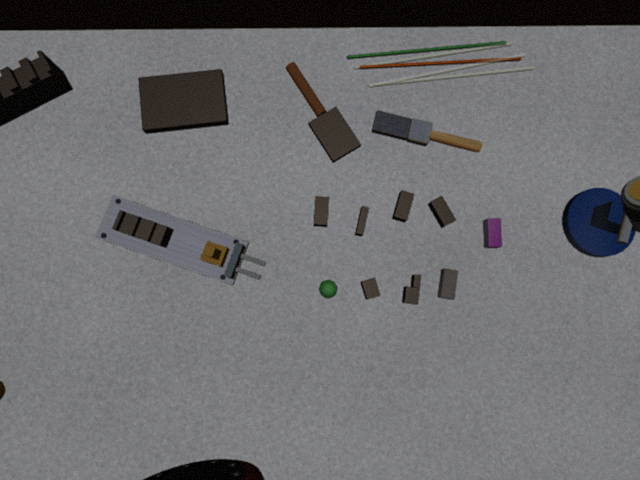

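View pics/scene0.png

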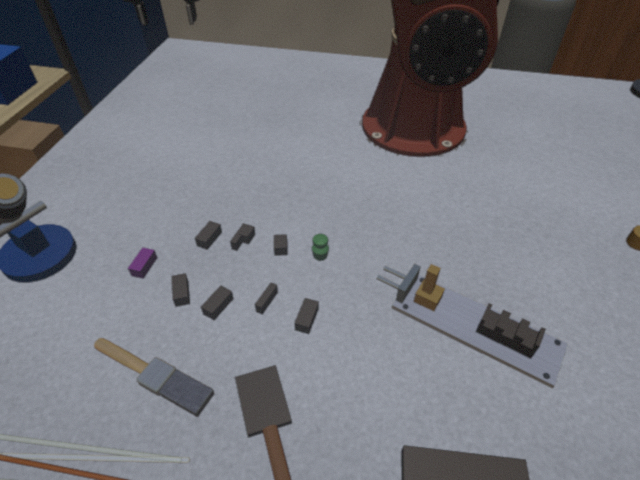

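Top view: the sound bars are at (321,211), (403,206), (443,212) and (448,284). The look-alikes are thin (362,221), short (370,288), chipped (412,290), purple (493,232) and stopper (328,289). The clamp bed runs from (240,260) to (108,218), with the block at (214,253) and the rest at (143,229).

```bash
cat > h.py <<'E'
from cell import *
import cv2,numpy as np
def ray(n,uv,z,cal=None):
    c=cal or calibration(n);E=np.array(c["extrinsics"]);R,t=E[:3,:3],E[:3,3]
    uv=np.atleast_2d(uv).astype(float)
    d=np.c_[(uv[:,0]-c["cx"])/c["fx"],(uv[:,1]-c["cy"])/c["fy"],np.ones(len(uv))]@R
    o=-R.T@t
    return o+d*((z-o[2])/d[:,2])[:,None]
def darkmask(im,thr=None):
    g=cv2.GaussianBlur(im.max(2),(3,3),0)
    return (g<thr).astype(np.uint8)
E
python3 - <<'E'
from h import *
im=cv2.imread("pics/top0.png")
m=darkmask(im,100)
print(np.median(im[300:400,300:500]),im[211,321],im[284,448])
n,l,s,c=cv2.connectedComponentsWithStats(m)
for i in range(1,n):
    if 40<s[i,4]<2500 and 150<c[i,1]<320:
        ct=cv2.findContours((l==i).astype(np.uint8),0,2)[0][0][:,0]
        P=ray("top",ct,22)[:,:2].astype(np.float32)
        r=cv2.minAreaRect(P)
        print(np.round(c[i]),s[i,4],np.round(r[0]),np.round(r[1],1),round(r[2],1))
v=cv2.resize(im[185:300,90:275],None,fx=4.3,fy=4.3,interpolation=cv2.INTER_CUBIC)
w=cv2.resize(im[185:305,300:510],None,fx=3.7,fy=3.7,interpolation=cv2.INTER_CUBIC)
v=cv2.convertScaleAbs(v,alpha=1.5);w=cv2.convertScaleAbs(w,alpha=1.7)
cv2.imwrite("pics/clamp.png",v);cv2.imwrite("pics/bars.png",w)
E
```

```text
124.0 [47 54 63] [65 71 73]
[403. 206.] 482 [ 593. -265.] [27.4 55.8] 71.5
[321. 211.] 435 [ 587. -122.] [24.8 54.3] 84.5
[441. 212.] 517 [ 582. -332.] [50.9 32.3] 26.8
[361. 221.] 268 [ 568. -191.] [15.6 54.4] 75.3
[143. 229.] 1284 [564. 183.] [100.9  37.4] 69.3
[491. 234.] 459 [ 541. -418.] [32.  51.2] 88.6
[240. 263.] 764 [498.  11.] [65.4 75.8] 69.7
[216. 255.] 403 [518.  60.] [42.3 36.3] 67.5
[447. 284.] 544 [ 456. -334.] [31.  52.5] 78.1
[412. 290.] 434 [ 450. -271.] [29.4 52.2] 80.2
[370. 288.] 308 [ 452. -201.] [32.5 27.1] 16.3
[328. 289.] 251 [ 452. -130.] [30.5 30.3] 88.4
```

View pics/clamp.png

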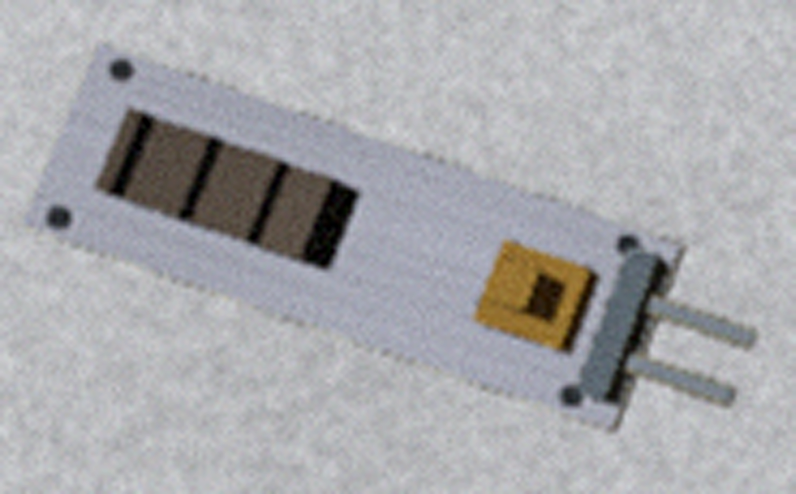

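View pics/bars.png

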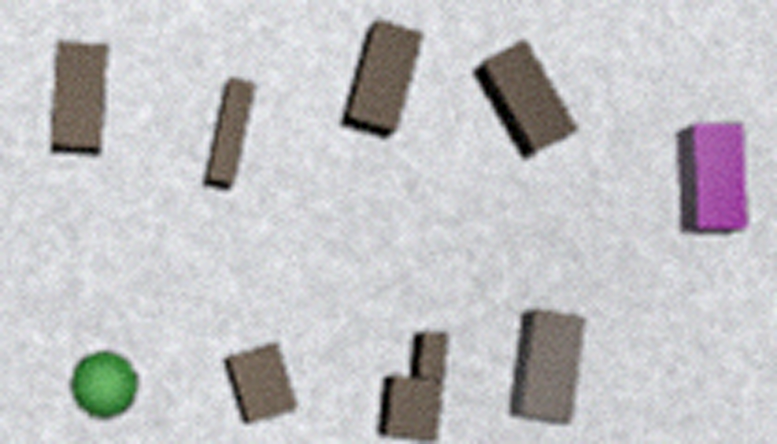

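Run:
```python
from h import *
im=cv2.imread("pics/top0.png")
f=lambda p:np.array(p)/4.3+[90,185]-0.4
pl=ray("top",f([(100,45),(28,225),(615,430),(685,245)]),10)[:,:2]
print("plate",np.round(pl,1),[round(float(np.linalg.norm(pl[i]-pl[i-1])),1) for i in range(4)])
re=ray("top",f([(358,190),(330,268)]),10)[:,:2]
rt=ray("top",f([(334,180),(305,262)]),46)[:,:2]
bf=ray("top",f([(507,240),(475,321)]),34.5)[:,:2]
bb=ray("top",f([(596,272),(572,352)]),20)[:,:2]
po=ray("top",f([(518,283)]),84.5)[:,:2]
yv=(pl[0]+pl[1]-pl[2]-pl[3]);yv/=np.linalg.norm(yv);xv=np.array([yv[1],-yv[0]])
ang=np.degrees(np.arctan2(xv[1],xv[0]))
o=(pl[2]+pl[3])/2+62*yv; c=pl.mean(0)
o2=c-yv*64
print("yaw",ang,"origin from end",o,"from centre",o2)
for nm,P in(("rest low",re),("rest top",rt),("block front",bf),("post",po)):
    print(nm,[(round(float((p-o2)@xv),1),round(float((p-o2)@yv),1)) for p in P])
g=im.max(2)
for name,(u,v) in dict(A=(321,211),B=(403,206),C=(443,212),D=(448,284)).items():
    r=im[v-22:v+23,u-22:u+23];r=cv2.resize(r,None,fx=4,fy=4,interpolation=cv2.INTER_CUBIC).max(2)
    r=cv2.GaussianBlur(r,(5,5),0)
    m=((r>38)&(r<97)).astype(np.uint8)
    m=cv2.morphologyEx(m,cv2.MORPH_OPEN,np.ones((15,15)))
    n,l,s,cc=cv2.connectedComponentsWithStats(m)
    i=1+np.argmax(s[1:,4]); ct=cv2.findContours((l==i).astype(np.uint8),0,2)[0][0][:,0]
    P=ray("top",(ct+.5)/4-.5+[u-22,v-22],22)[:,:2].astype(np.float32)
    q=cv2.minAreaRect(P);b=cv2.boxPoints(q);e=[b[1]-b[0],b[2]-b[1]];L=max(e,key=np.linalg.norm)
    print(name,np.round(q[0],1),np.round(q[1],1),"long axis",round(float(np.degrees(np.arctan2(L[1],L[0]))%180),1))
```

```text
plate [[626.  240.2]
 [552.8 266. ]
 [464.7  32.7]
 [538.3   4.5]] [251.5, 77.6, 249.4, 78.8]
yaw -20.55569950344475 origin from end [523.25962044  76.66353849] from centre [522.98732244  75.93739715]
rest low [(17.4, 70.2), (-15.8, 69.1)]
rest top [(16.1, 67.6), (-17.1, 66.2)]
block front [(16.6, 0.1), (-17.0, 0.3)]
post [(0.5, -22.7)]
A [ 588.9 -121.5] [25.2 50.1] long axis 176.1
B [ 595.3 -267.3] [24.6 50.2] long axis 162.3
C [ 583.5 -335.5] [51.  24.3] long axis 26.9
D [ 455.8 -335.9] [27.1 52.4] long axis 168.4
```

Gap ≈ 68 mm, so two bars: 48 mm plus about 20 mm of travel. I choose bars A (588.9,-121.5) and B (595.3,-267.3); both measured 50 x 25 mm and are clearly unbroken in the crop. I'll grip each across its length so the fingers stay outside the gap.

```bash
cat >> h.py <<'E'
YAW=-20.56; O=np.array([523.0,76.2]); c_,s_=np.cos(np.radians(YAW)),np.sin(np.radians(YAW))
XV=np.array([c_,s_]);YV=np.array([-s_,c_])
def W(x,y,z): return [*(O+x*XV+y*YV),z]
def ori(long): return [180,0,(long+90+90)%180-90]
def pick(xy,long,z=2):
    eoat.command_gripper(72)
    manip.move_pose([*xy,90],ori(long)); manip.move_straight([*xy,z],max_speed=100)
    f=telemetry.read_ft_force()
    eoat.command_gripper(40)
    print("grip",telemetry.read_opening(),np.round(f,1),np.round(telemetry.read_ft_force(),1),telemetry.read_time_s())
    manip.move_straight([*xy,110],max_speed=120); print("lift",telemetry.read_opening())
E
python3 - <<'E'
from h import *
for xy,l in(((588.9,-121.5),176.1),((595.3,-267.3),162.3),(W(0,55,0)[:2],YAW%180)):
    print(ori(l),np.round(kinematics.solve_ik([*xy,12],ori(l))))
pick((588.9,-121.5),176.1)
cv2.imwrite("pics/w1.png",grab_frame("wrist")[:,:,::-1])
E
```

```text
[180, 0, 86.10000000000002] [-19.  36. -13.  41.   0.  75.]
[180, 0, 72.30000000000001] [-31.  41.  -4.  45.   0.  77.]
[180, 0, 69.44] [  6.  32. -21.  37.   0. 116.]
grip 48.40451526723791 [ 0.3 -0.2  0.3] [-0.6 -0.2  5.5] 3.975
lift 48.81020574013542
```

View pics/w1.png

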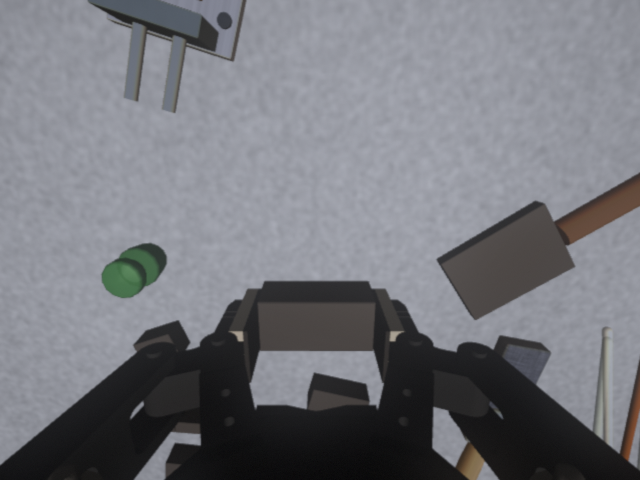

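Bar A is held between the pads at (315,320) and sits level. Now I place it near the rest.

```bash
cat >> h.py <<'E'
def place(y,z=12.3):
    manip.move_pose(W(0,y,110),ori(YAW%180)); manip.move_straight(W(0,y,30),max_speed=100)
    f0=np.array(telemetry.read_ft_force())
    manip.move_straight(W(0,y,z),max_speed=25)
    print("place f",np.round(np.array(telemetry.read_ft_force())-f0,1),telemetry.read_time_s())
    eoat.command_gripper(62)
    manip.move_straight(W(0,y,110),max_speed=120)
E
python3 - <<'E'
from h import *
place(54)
manip.move_pose([580,-200,140],ori(162))
im=grab_frame("top")[:,:,::-1]; cv2.imwrite("pics/top1.png",im)
v=cv2.resize(im[185:300,90:275],None,fx=4.3,fy=4.3,interpolation=cv2.INTER_CUBIC)
cv2.imwrite("pics/clamp1.png",cv2.convertScaleAbs(v,alpha=1.7)); print(telemetry.read_time_s())
E
```

```text
place f [-6.1 -1.2 13.8] 7.875
10.425
```

View pics/clamp1.png

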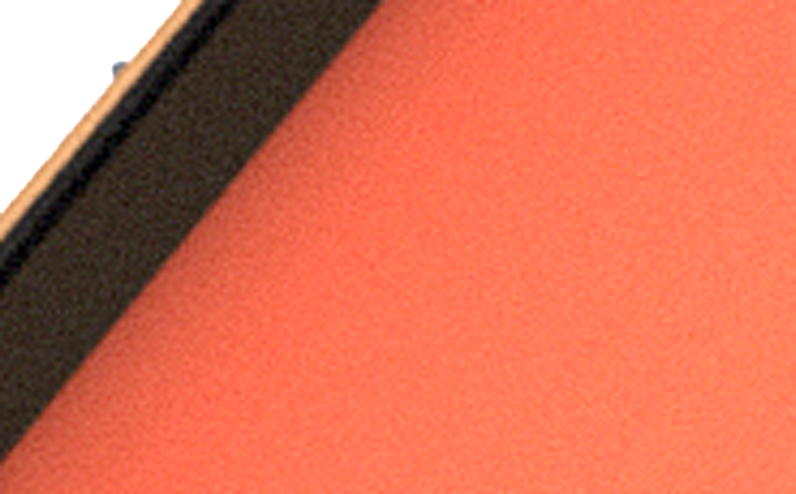

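The arm blocks the overhead view. I'll pick bar B, then swing clear and look.

Run:
```python
from h import *
pick((595.3,-267.3),162.3)
q=list(telemetry.read_q()); q[0]=-75; manip.move_joints(q)
im=grab_frame("top")[:,:,::-1]; cv2.imwrite("pics/top2.png",im)
v=cv2.resize(im[185:300,90:275],None,fx=4.3,fy=4.3,interpolation=cv2.INTER_CUBIC)
cv2.imwrite("pics/clamp2.png",cv2.convertScaleAbs(v,alpha=1.7)); print(telemetry.read_time_s())
```

```text
grip 48.52280329147757 [-0.7 -0.   1. ] [-0.3  0.7  6.5] 12.4917
lift 48.499448373681
15.3833
```

View pics/clamp2.png

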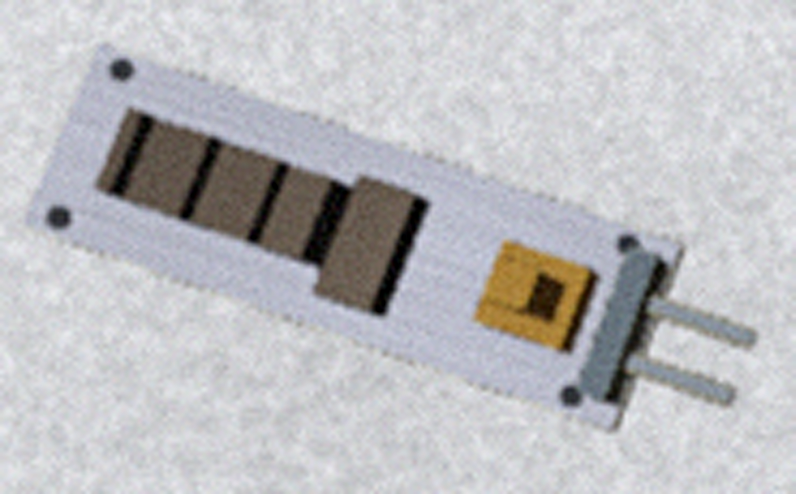

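Bar A lies flat and square across the gap; its top corners in the crop are (358,178), (418,200), (375,312), (316,290).

Run:
```python
from h import *
f=lambda p:np.array(p)/4.3+[90,185]-0.4
P=ray("top",f([(358,178),(418,200),(375,312),(316,290)]),32)[:,:2]-O
print(np.round(np.c_[P@XV,P@YV],1),np.round([P.mean(0)@XV,P.mean(0)@YV],1))
```

```text
[[ 20.7  64. ]
 [ 20.2  38.8]
 [-26.2  38.4]
 [-25.7  63. ]] [-2.7 51.1]
```

Bar A's front face is at y≈38.5, about 3 mm short of where I commanded it. I'll lower B at a commanded y of 27.5 in small steps, watching the force.

Run:
```python
from h import *
y=27.7;x=1.5
manip.move_pose(W(x,y,125),ori(YAW%180)); manip.move_straight(W(x,y,40),max_speed=100)
f0=np.array(telemetry.read_ft_force())
for z in (30,24,20,18,16,15,14,13,12.3):
    manip.move_straight(W(x,y,z),max_speed=30)
    f=np.array(telemetry.read_ft_force())-f0; print(z,np.round([f[:2]@XV,f[:2]@YV,f[2]],1))
    if f[2]>4 or np.linalg.norm(f)>12: break
```

```text
30 [ 0.8 -0.7  1.4]
24 [ 0.   0.2 -0.4]
20 [1.2 1.  0.6]
18 [0.4 1.  0.9]
16 [ 0.4 -0.3 -0.2]
15 [ 0.5 -0.   0.7]
14 [ 0.7 -0.1  0.2]
13 [-0.   0.3  2.1]
12.3 [-3.  -0.8 11.8]
```

Run:
```python
from h import *
y=27.7;x=1.5
manip.move_straight(W(x,y,12.8),max_speed=20)
eoat.command_gripper(62); manip.move_straight(W(x,y,125),max_speed=120)
print(telemetry.read_opening()); eoat.command_gripper(0)
q=list(telemetry.read_q()); q[0]=-50; manip.move_joints(q)
im=grab_frame("top")[:,:,::-1]; cv2.imwrite("pics/top3.png",im)
v=cv2.resize(im[185:300,90:275],None,fx=4.3,fy=4.3,interpolation=cv2.INTER_CUBIC)
cv2.imwrite("pics/clamp3.png",cv2.convertScaleAbs(v,alpha=1.7)); print(telemetry.read_time_s())
```

```text
62.058852205897466
25.75
```

View pics/clamp3.png

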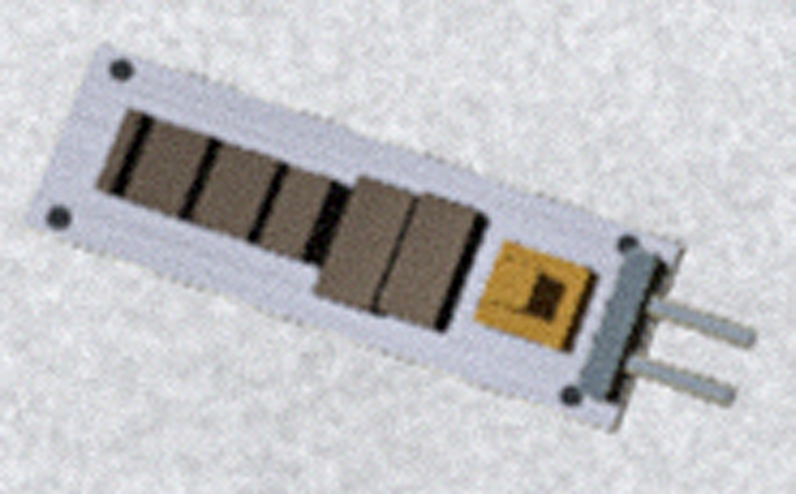

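Both bars lie flat, square and side by side, top centres about (366,245) and (428,260). The rear of the stack faces the block with about a 12 mm gap. Now I push the post from behind with closed fingers.

Run:
```python
from h import *
o=ori(YAW%180); y=-46; z=60
manip.move_pose(W(0,y,125),o); f0=np.array(telemetry.read_ft_force())
def F():
    manip.wait(0.1); f=np.array(telemetry.read_ft_force())-f0; return np.round([f[:2]@XV,f[:2]@YV,f[2]],1)
for h in (90,80,70,z):
    manip.move_straight(W(0,y,h),max_speed=60); f=F(); print(h,f)
    if np.linalg.norm(f)>5: raise SystemExit("contact on descent")
step=2;log=[]
while y<-5:
    y+=step; manip.move_straight(W(0,y,z),max_speed=30); f=F(); log.append((round(y,1),*map(float,f)))
    if f[1]<-9: step=0.4
    if f[1]<-22 or np.linalg.norm(f)>40: break
print(*log,sep="\n"); p=np.array(telemetry.read_position())[:2]-O; print(p@XV,p@YV,telemetry.read_time_s())
```

```text
90 [ 1.3  0.9 -1.8]
80 [ 0.8  1.  -1.2]
70 [ 0.6  0.8 -0.9]
60 [ 0.7 -0.  -0.7]
(-44, -0.2, 1.2, -2.0)
(-42, 0.6, 0.8, -1.2)
(-40, 0.8, 0.9, -2.3)
(-38, 0.5, -3.8, -0.5)
(-36, 1.1, -2.9, -0.2)
(-34, -1.0, -3.2, -0.8)
(-32, 0.5, -3.7, -0.6)
(-30, -0.1, -3.5, -0.6)
(-28, 0.5, -4.1, -0.6)
(-26, 0.3, -3.5, -0.1)
(-24, -0.3, -3.9, -0.9)
(-22, -0.6, -4.4, -0.6)
(-20, -0.3, -6.3, 0.4)
(-18, 0.1, -16.6, 4.5)
(-17.6, 0.1, -18.6, 4.2)
(-17.2, 1.0, -20.8, 5.6)
(-16.8, 0.0, -21.5, 5.9)
(-16.4, 0.6, -23.3, 6.3)
-0.09280714875708211 -20.432410266273635 35.6583
```

The force rose from about 4 N to 23 N after about 20 mm of travel, which matches 68 - 48. I check the pictures before handing in.

Run:
```python
from h import *
a=grab_frame("scene")[210:400,100:600,::-1]; b=grab_frame("top")[:,:,::-1]; w=grab_frame("wrist")[:,:,::-1]
cv2.imwrite("pics/topf.png",b)
top=cv2.resize(a,(800,304)); bot=np.hstack([cv2.resize(b[150:330,90:420],(400,290)),cv2.resize(w,(400,290))])
cv2.imwrite("pics/fin.png",cv2.convertScaleAbs(np.vstack([top,bot]),alpha=1.4))
print(np.round(telemetry.read_ft_force(),1),telemetry.read_time_s())
```

```text
[ -8.9 -23.2   8.5] 35.8083
```

View pics/fin.png

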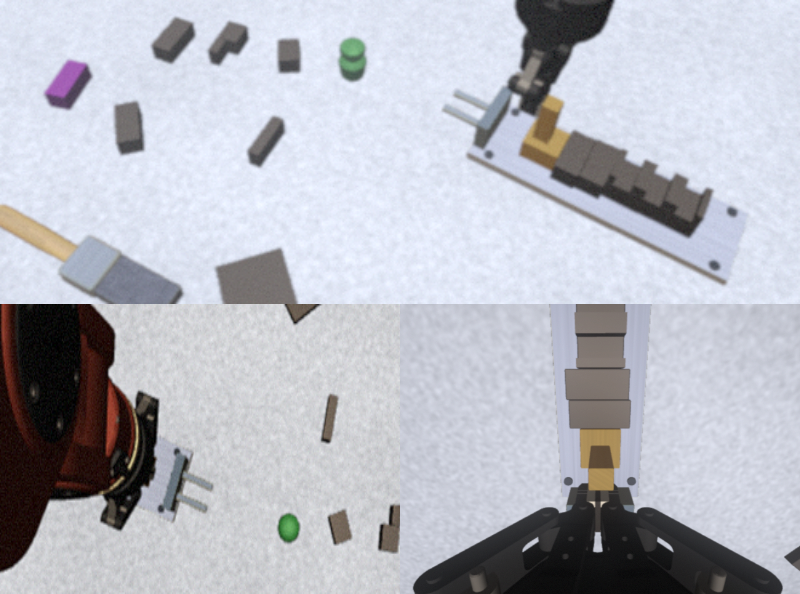

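The wrist view shows block, bar, bar and rest closed up with no gaps. The bars at (597,385) and (600,413) are square, and the faulty bars and stopper haven't moved. I'm handing in while still pressing.

Run:
```python
from h import *
hand_in(); print(np.round(telemetry.read_ft_force(),1),telemetry.read_time_s())
```

```text
the job is handed in; nothing more can be done
the job is handed in; nothing more can be done
```

I laid two sound bars in the gap, pushed the clamp block until the stack was tight against the rod rest, and handed the job in at about 36 s while still pressing. No verdict is reported, and the force reading I tried just after hand-in was refused.

- **Number of bars:** the gap measured about 68 mm, so two 24 mm bars fit with roughly 20 mm of block travel left, and three would not fit.
- **Pressing tight:** pushing the post with closed fingers, the resistance stayed near 4 N for most of the travel. It rose to 23 N after about 20 mm, as expected. My last reading before handing in was about 25 N sideways and 8.5 N upward.
- **Last picture:** block, both bars and rest were closed up, with the bars square. The faulty bars and stopper looked undisturbed.
- **What disagreed:** the first bar landed about 3 mm short along the gap and 2.7 mm off the centre line, so I corrected for it when placing the second. The 12 mm centre-line limit still leaves plenty of room.

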